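# Clip the power bank into its charging dock

## Robot

A 7-joint arm with a two-finger parallel gripper is mounted at the origin on the work surface. World frame = base frame: x ahead of the robot, y to its left, z up, the work surface at z = 0. Lengths are in mm, angles in rad, forces in N, time in s.
With the tool pointing down it reaches from about 350 to 900 mm from the base axis. Payload 8.1 kg.
Tool frame: the origin (TCP) lies on the centre line of the jaws, within the pads' length; the fingertips stand 22 mm ahead of it and the grasp point (between the pads) lies 3 mm ahead of it; z points along the fingers, y is the direction in which the jaws open and shut (so a half turn about z gives the same grasp; the last joint's range is limited). The gripper opens to 92 mm and grips with 3 to 60 N. Pads are 19 mm wide; open, the fingers measure 130 mm over their backs; the gripper's body (75 mm by 190 mm) begins 47 mm behind the grasp point.
Start: joints at [1.173, 0.434, 0.025, 1.573, -0.012, 1.134, -0.075], TCP at [181.569, -598.058, 248.742] pointing down, gripper open.
Joint ranges: [-2.62, 2.62], [-0.44, 2.09], [-1.27, 1.32], [0.08, 2.57], [-1.32, 4.46], [0.12, 2], [-2.74, 2.74]. Speed limits (rad/s): [2.22, 2.22, 3.01, 3.01, 3.14, 3.14, 3.14].

## Interface

Orientations are given as a 3x3 rotation matrix whose columns are the frame's x, y, z axes.
In Python, from rig import * gives the robot as it stands. Calls block until the motion is done:
- movep(position, orientation): joint-space move of the TCP to a pose.
- move_linear(position, max_speed=150, ori=None, max_force=None): straight line of the TCP; ori=None keeps the orientation; max_speed is the mean speed in mm/s. With max_force (N) it stops when the force on the tool has changed by that much, and returns True; else False.
- move_joints(angles): joint-space move.
- move_gripper(opening, effort=None): opening from 0.0 (shut) to 1.0 (fully open); effort is the grip in N (None keeps the last); returns when the fingers have stopped.
- pause(seconds).
- solve_ik(position, orientation): joint angles nearest the present ones, or None.
- read_state(): the state.
- capture(name): name is "side" or "top"; returns a dict with "img" (384x512x3 uint8, blue, green, red), "K" (3x3 intrinsics, pixels), "dist_coeffs" ([k1, k2, p1, p2, k3] as OpenCV has them; the pictures are not rectified), "rvec" (rotation vector, rad) and "tvec" (3), from world to camera coordinates, as OpenCV has them. Camera axes: x right, y down, z forward; pixel columns grow to the right and rows downward; lengths in mm; the calibration is good to about 2 mm. A picture is of the moment at which its call begins. There is no depth.
A pose or a line that the arm cannot do raises Unreachable and nothing moves.
- finish_job(): hands the job in, once; it reports no verdict.
The state is a dict: "t": time; "joint_pos": joint angles; "qvel": joint speeds; "tau": joint torques, N m; "eef_pos": TCP position; "eef_rot": TCP orientation; "contact_force": force on the tool from outside, world axes, zero at the start; "torque": the same for the moment, N m; "finger_gap": opening from 0.0 (shut) to 1.0 (fully open).
Only numpy, scipy, OpenCV 4.12 (cv2) and the standard library are available. Lean on these libraries where they do the work, as an engineer would, in place of code of your own. Each camera call takes 0.05 s, during which the arm holds its last target. There are 200 camera calls.

## Task

Put the power bank into the charging dock: holding it just above the fixed edge, press its end against the sprung curved arm to draw the arm back, lower it flat onto the bed behind the fixed edge, and let go so that the arm holds it square and flush against that edge. Be gentle: the spring arm stands a push of no more than 20 N, do not bear down hard on the dock, and the other things on the desk stay where they are.

Things in the scene. Friction and masses are not known exactly. Their poses are not given: they have to be found in the camera images.
- power_bank: flat grey metal power bank with dark ends, 110 (its x) x 50 (its y) x 24 mm (high; all sizes here are in mm), about 0.33 kg, lying on the desk. Origin: centre of its underside; z up. Both ends are alike: either may face the fixed edge.
- dock: white charging dock fixed to the desk: base 10 mm thick (from x = -73 to +87, 74 wide along y), low fixed edge across the -x end, sprung curved arm at the +x end, on a lug at y = +31 to +75. Origin: underside of the base, below dock_seat. Never load it with over 45 N in all (contacts on arm, edge and bed added up; seated, 12 to 30 N of this is the spring and weight).
- dock_seat (a point): middle of the bed (the base's top face, 10 mm above the desk), where the underside centre of the seated power bank belongs, its long side along x; +x points to the sprung arm, -x to the fixed edge. The arm's tip at rest reaches in to about x = +52: the gap is shorter than the power bank.
- edge (a point): middle of the foot of the fixed edge's inner face, at x = -55 of dock_seat, on the bed; same axes. The edge is a rib 40 long (along y), 12 thick (outward, to -x), 6 mm high above the bed.
- lug (a point): on the lug, level with the bed, under the usual place of the upright post about which the arm swings; x = +61, y = +56 of dock_seat, same axes. The post's setting along x is not reported and differs by up to 1.75 mm either way: find the arm by feel. The arm's tip is a free-turning ball, 18 mm across, 56 to -y of the post, centre 14 above the bed; the post is 22 high.
- clip_arm (a joint): swing of the sprung curved steel arm: 0 at rest, positive drawn back (ball moves to +x, 0.56 mm per 0.01 rad), stop at 0.34; beyond 0.14 (20 N) it is overstrained. It pushes to -x with 2 N at rest plus 2.3 N per mm, softly damped; on the seated power bank 5 to 13 N, by the post's setting. Pressed back until it pushes with 15 to 17 N, there is always room to lower the power bank behind the edge.
- mouse: white computer mouse, about 98 x 58 x 30 mm, loose; a bystander. Origin: centre of its underside.
- cream_jar: amber jar, 44 across, 40 mm high, loose; a bystander. Origin: centre of its underside.
- mug: white mug, 80 across, 90 high, loose; a bystander. Origin: centre of its underside.
- lotion: white bottle, 48 across, 130 high mm, loose; a bystander. Origin: centre of its underside.
- tape: roll of clear tape lying flat, 60 across, 18 high, loose; a bystander. Origin: centre of its underside.
- pen_cup: grey cup, 76 across, 100 high, loose; a bystander. Origin: centre of its underside.
Mind the look-alikes: they are no part of the job. What is shaped like the power_bank but red is not meant. Leave any brown look-alike of the dock alone.

How it is judged (in metres and radians):
On the way, in this order (a step that is already met when the one before it is completed fails the run):
1. the power bank is lifted clear of the desk (height (world z) of power_bank above 0.014 m and contact force between power_bank and dock below 0.1 N), for 0.1 s.
2. with the power bank still above the bed (underside 3 mm or more up), its end presses the sprung arm back (value of joint clip_arm above 0.03 rad and contact force between power_bank and dock above 2 N and z of power_bank in the frame of dock_seat above 0.003 m and x of power_bank in the frame of dock_seat between -0.008 and 0.015 m and y of power_bank in the frame of dock_seat between -0.015 and 0.015 m), for 0.1 s.
At the end, for the whole second after the job is handed in: The power bank lies flat on the dock's bed (within 1.5 mm and 2 degrees), flush against the fixed edge (within 1.5 mm), centred sideways within 6 mm and square within 3.4 degrees, the sprung arm bearing on its other end, let go and at rest (x of power_bank in the frame of dock_seat between -0.003 and 0.0015 m and y of power_bank in the frame of dock_seat between -0.006 and 0.006 m and z of power_bank in the frame of dock_seat between -0.003 and 0.0015 m and angle between the x axis of power_bank and the x axis of dock_seat, either way round below 0.06 rad and angle between power_bank's own z axis and vertical below 0.035 rad and value of joint clip_arm above 0.012 rad and linear speed of power_bank below 0.01 m/s); the robot touches nothing.
It fails at once if the sprung arm is forced back beyond 0.14 rad (more than 20 N) (value of joint clip_arm above 0.14 rad).
It fails at once if the dock is loaded with more than 45 N, its contacts on arm, edge and bed added up (contact force between anything else and dock above 45 N).
It fails at once if a bystander is moved more than 20 mm (distance of any of mouse, cream_jar, mug, lotion, tape, pen_cup from where it was at the start of the episode above 0.02 m).
It also fails if it takes over 67 s, if anything falls off the work surface, if the arm or the gripper's body presses on something with over 40 N, if the wrist force passes 120 N, or if a joint passes its speed limit or range.

## Working session

There is one attempt and no reset: what is moved stays moved. The work goes in short steps, each a Python script; the robot and the scene stay as the last script left them, time stands still between calls to the robot, and variables do not carry over. Pictures are saved under pics/ and viewed, about 8 in all and at most 12, crops included, and the job is handed in when it is done.

```bash
ls; mkdir -p pics; python3 - <<'E'
from rig import *
import cv2,pickle
for n in("top","side"):
    c=capture(n); pickle.dump(c,open(n+".pkl","wb")); cv2.imwrite(f"pics/{n}0.png",c["img"])
    R=cv2.Rodrigues(c["rvec"])[0]; print(n,(-R.T@c["tvec"].reshape(3)).round(), c["K"].round(1).tolist(), c["dist_coeffs"])
s=read_state();print(s)
E
```

```text
pics
top [ 317.   13. 1163.] [[459.0, 0.0, 261.7], [0.0, 459.0, 188.8], [0.0, 0.0, 1.0]] [-0.08802129  0.          0.          0.          0.        ]
side [ 474. -806.  535.] [[380.2, 0.0, 256.8], [0.0, 380.2, 188.9], [0.0, 0.0, 1.0]] [-0.13016402  0.          0.          0.          0.        ]
{'t': 0.1, 'joint_pos': array([ 1.17338408,  0.43513978,  0.025014  ,  1.57401688, -0.01161759,
        1.13400504, -0.07511839]), 'qvel': array([ 0.00132785, -0.00432527,  0.00037331, -0.00362519,  0.00137242,
        0.00094328, -0.00127915]), 'tau': array([ 4.80961200e-03, -6.69123101e+01,  9.89044569e-01, -3.15141320e+01,
       -6.03689393e-02,  3.74763238e-02,  9.27190877e-05]), 'eef_pos': array([ 181.40799301, -597.63879907,  248.02813394]), 'eef_rot': array([[ 9.56895031e-01,  2.90433488e-01, -5.36481587e-04],
       [ 2.90433954e-01, -9.56894132e-01,  1.31864963e-03],
       [-1.30376071e-04, -1.41762175e-03, -9.99998987e-01]]), 'contact_force': array([ 0.40815831,  1.12389282, -0.34439627]), 'torque': array([ 0.04401806,  0.01887671, -0.04878421]), 'finger_gap': 0.997032338019596}
```

View pics/top0.png

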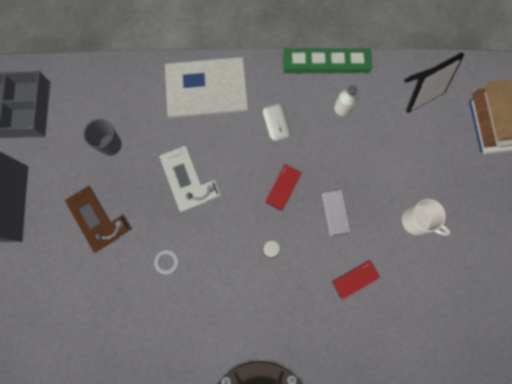

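View pics/side0.png

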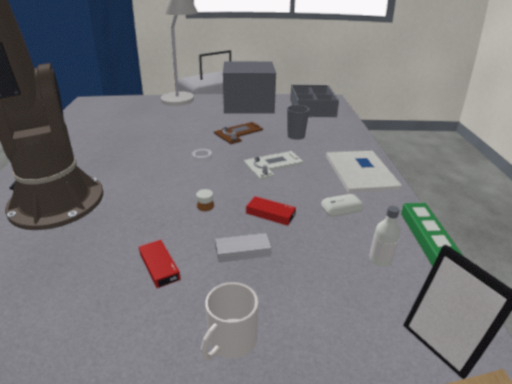

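The top view has +x up and +y to the left. Power bank candidates:
- grey (336,213)
- red (283,187), rejected
- red (356,279), rejected

Dock candidates:
- white (190,178), chosen
- brown (97,218), rejected

The bystanders are the mouse (276,122), jar (271,249), mug (425,217), lotion (345,101), tape (166,262) and pen cup (103,137). Next I'll make a close ortho-rectified crop of the two I chose.

```bash
cat > h.py <<'E'
import numpy as np, cv2, pickle
def proj(c,P): return cv2.projectPoints(np.float64(P).reshape(-1,3),c["rvec"],c["tvec"],c["K"],c["dist_coeffs"])[0].reshape(-1,2)
def unproj(c,px,z):
    n=cv2.undistortPoints(np.float64(px).reshape(-1,1,2),c["K"],c["dist_coeffs"]).reshape(-1,2)
    R=cv2.Rodrigues(c["rvec"])[0]; C=-R.T@c["tvec"].reshape(3)
    d=np.c_[n,np.ones(len(n))]@R
    return C+d*((z-C[2])/d[:,2])[:,None]
def ortho(c,cx,cy,z,half=100,s=0.4):
    n=int(2*half/s); v,u=np.mgrid[0:n,0:n]
    X=cx+half-v*s; Y=cy+half-u*s   # up=+x, left=+y
    m=proj(c,np.stack([X,Y,0*X+z],-1)).astype(np.float32).reshape(n,n,2)
    return cv2.remap(c["img"],m[...,0],m[...,1],cv2.INTER_CUBIC)
E
python3 - <<'E'
from h import *
c=pickle.load(open("top.pkl","rb"))
print(unproj(c,[[336,213]],24).round(1),unproj(c,[[185,178]],10).round(1))
out=[]
for px,z in(([336,213],24),([188,178],10)):
    p=unproj(c,[px],z)[0]; o=ortho(c,p[0],p[1],z,100,0.5); 
    for k in range(0,400,40): cv2.line(o,(k,0),(k,6),(0,255,255),1); cv2.line(o,(0,k),(6,k),(0,255,255),1)
    out.append(o); print(p.round(1))
cv2.imwrite("pics/crop1.png",np.hstack(out))
E
```

```text
[[ 479.4 -202.7   24. ]] [[578.2 179.6  10. ]]
[ 479.4 -202.7   24. ]
[578.1 171.9  10. ]
```

View pics/crop1.png

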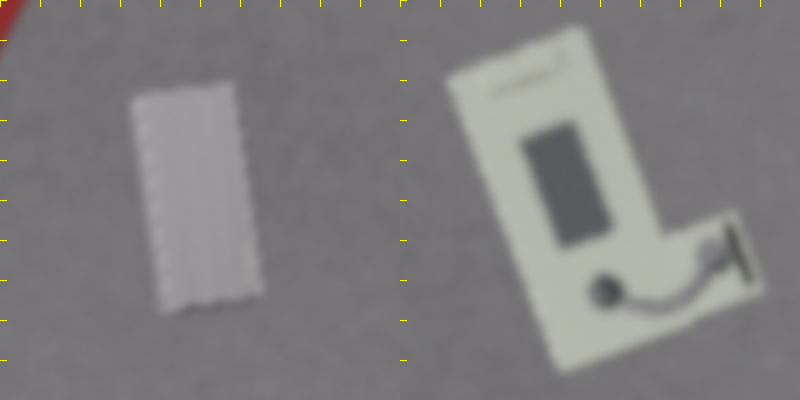

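The left crop shows the grey power bank, which is the right colour. Its corners in the crop are (132,97), (233,83), (263,292) and (162,312), giving a yaw of about 8°. The right crop shows the white dock with the rib near (530,70), ball near (605,291) and lug at right. So dock +x points down-right in the image, at a yaw of about 201°. Next I'll fit silhouettes in both cameras.

```bash
cat > fit.py <<'E'
from h import *
from scipy.optimize import minimize
S=8
def hull(c,P,roi):
    q=(proj(c,P)-roi[:2]+0.5)*S-0.5
    return cv2.convexHull(np.float32(q)).astype(np.int32)
def render(c,solids,roi):
    m=np.zeros((roi[3]*S,roi[2]*S),np.uint8)
    for P in solids: cv2.fillPoly(m,[hull(c,P,roi)],255)
    m=cv2.resize(m,(roi[2],roi[3]),interpolation=cv2.INTER_AREA)
    return cv2.GaussianBlur(m,(0,0),0.8)/255.
def box(p,x0,x1,y0,y1,z0,z1):
    c,s=np.cos(p[2]),np.sin(p[2])
    return np.array([[p[0]+c*x-s*y,p[1]+s*x+c*y,z] for x in(x0,x1) for y in(y0,y1) for z in(z0,z1)])
def alpha(c,roi,seed):
    x,y,w,h=roi; g=c["img"][y:y+h,x:x+w].astype(float).mean(2)
    bg=np.median(np.r_[g[0],g[-1],g[:,0],g[:,-1]]); d=np.abs(g-bg)
    fg=np.percentile(d,90); a=np.clip(d/fg,0,1)
    m=(a>0.5).astype(np.uint8); cs,_=cv2.findContours(m,cv2.RETR_EXTERNAL,cv2.CHAIN_APPROX_NONE)
    k=max(cs,key=cv2.contourArea); f=np.zeros_like(m); cv2.drawContours(f,[k],-1,1,-1)
    ins=cv2.erode(f,np.ones((3,3))); near=cv2.dilate(f,np.ones((5,5)))
    return np.where(ins>0,1,a*near)
def fit(cams,rois,solids,p0,step):
    A=[alpha(c,r,None) for c,r in zip(cams,rois)]
    cost=lambda p:sum(((render(c,solids(p),r)-a)**2).sum() for c,r,a in zip(cams,rois,A))
    sim=np.vstack([p0]+[np.array(p0)+np.eye(len(p0))[i]*step[i] for i in range(len(p0))])
    r=minimize(cost,p0,method="Nelder-Mead",options=dict(initial_simplex=sim,maxiter=500,xatol=.02,fatol=.002))
    return r.x,r.fun
bank=lambda p:[box(p,-55,55,-25,25,0,24)]
dock=lambda p:[box(p,-73,87,-37,37,0,10),box(p,p[3],p[4],31,75,0,10)]
if __name__=="__main__":
    T,D=[pickle.load(open(n+".pkl","rb")) for n in("top","side")]
    rb={"top":(315,180,42,65),"side":(205,228,75,38)}; rd={"top":(150,138,80,80),"side":(238,146,70,36)}
    for nm,cs,ks in(("top",[T],["top"]),("side",[D],["side"]),("both",[T,D],["top","side"])):
        p,f=fit(cs,[rb[k] for k in ks],bank,[479,-203,.14],[5,5,.05]); print("bank",nm,p.round(3),round(f,2))
        p,f=fit(cs,[rd[k] for k in ks],dock,[585,179,3.51,45,85],[5,5,.05,3,3]); print("dock",nm,p.round(3),round(f,2))
E
python3 fit.py
```

```text
bank top [ 4.83083e+02 -2.02573e+02  1.53000e-01] 17.37
dock top [585.894 190.153   3.505  43.229  83.742] 120.25
bank side [ 4.80978e+02 -1.81015e+02  1.30000e-01] 333.9
dock side [601.773 207.049   3.347  61.84   62.25 ] 191.88
bank both [ 4.82907e+02 -2.00601e+02  1.30000e-01] 444.89
dock both [586.003 190.479   3.505  46.969  80.954] 470.15
```

```bash
cat > ov.py <<'E'
from h import *; from fit import box
T,D=[pickle.load(open(n+".pkl","rb")) for n in("top","side")]
pb=[483.1,-202.6,.153]; pd=[585.9,190.15,3.505]
def crop(c,r,solids,k):
    x,y,w,h=r; o=cv2.resize(c["img"][y:y+h,x:x+w],None,fx=k,fy=k,interpolation=cv2.INTER_CUBIC)
    for P in solids:
        q=((proj(c,P)-[x,y]+.5)*k-.5)
        for i in range(8):
            for j in range(i):
                if bin(i^j).count("1")==1: cv2.line(o,tuple(q[i].round().astype(int).tolist()),tuple(q[j].round().astype(int).tolist()),(0,200,0) if (i^j)!=1 else (0,0,255),1)
    return cv2.resize(o,(400,300))
B=[box(pb,-55,55,-25,25,0,24)]; K=[box(pd,-73,87,-37,37,0,10),box(pd,-67,-55,-20,20,10,16),box(pd,43.2,83.7,31,75,0,10)]
cv2.imwrite("pics/ov1.png",np.vstack([np.hstack([crop(T,(290,178,92,69),B,5),crop(T,(140,142,100,75),K,4)]),np.hstack([crop(D,(196,217,92,69),B,5),crop(D,(232,138,84,63),K,5)])]))
E
python3 ov.py
```

```text
(no output)
```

View pics/ov1.png

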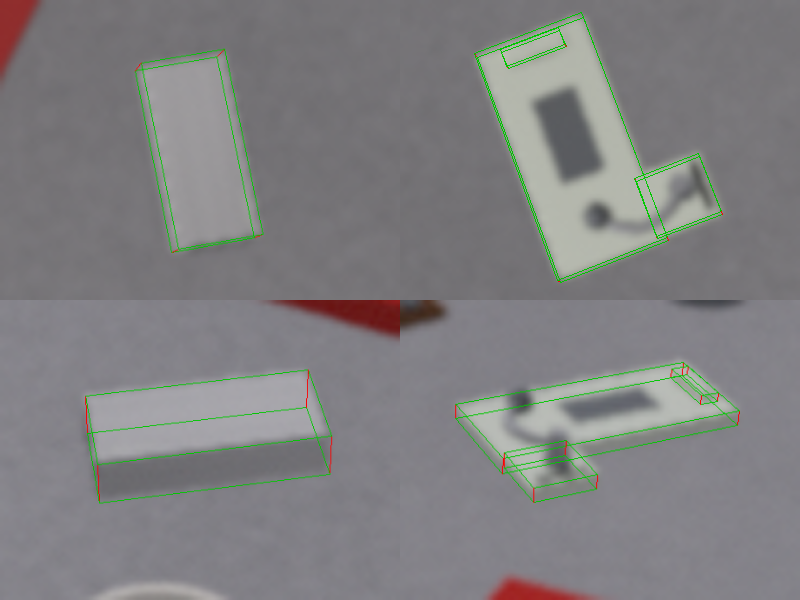

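The overlays match both cameras to within about 1 px. That puts the bank at (483,-202.6) with yaw 0.153, and the dock seat at (585.9,190.2) with yaw 3.505. Now I'll grasp and lift.

```bash
cat > g.py <<'E'
from rig import *
import numpy as np
B=np.array([483.1,-202.6]); yb=.153; D=np.array([585.9,190.15]); yd=3.505-np.pi
def Rt(y): c,s=np.cos(y),np.sin(y); return np.array([[c,s,0],[s,-c,0],[0,0,-1.]])
ex=-np.array([np.cos(yd),np.sin(yd)]); ey=np.array([-ex[1],ex[0]])   # dock axes
def at(x,y,z): return np.r_[D+ex*x+ey*y,z]      # dock xy -> world TCP, z world
def loc(p): d=np.array(p[:2])-D; return np.array([d@ex,d@ey,p[2]])
def F(): 
    f=read_state()["contact_force"]; return np.array([f[:2]@ex,f[:2]@ey,f[2]])
E
python3 - <<'E'
from g import *
movep(np.r_[B,110],Rt(yb))
print("F0",F(),read_state()["eef_pos"],read_state()["t"])
hit=move_linear(np.r_[B,26],80,max_force=8)
print(hit,read_state()["eef_pos"])
if not hit:
    move_gripper(0.3,45); s=read_state(); print(s["finger_gap"]*92,s["eef_pos"],F())
    move_linear(np.r_[B,130],80); s=read_state(); print(s["finger_gap"]*92,s["eef_pos"],F(),s["t"])
E
```

```text
F0 [-0.3330689   0.26117216  0.28874491] [ 482.97893474 -203.79623558  110.19039154] 1.975
False [ 483.47849675 -202.74446668   26.44315739]
49.83581441829183 [ 483.10120124 -202.61860992   26.02070801] [0.36888754 0.85097663 0.32128852]
50.17078217631073 [ 482.75936076 -202.47705071  129.4816745 ] [ 0.12419803  0.05922645 -2.28999169] 5.3667
```

```bash
python3 - <<'E'
from g import *
import pickle
movep(at(-12,0,130),Rt(yd))
print(loc(read_state()["eef_pos"]),F())
hit=move_linear(at(-12,0,46),60,max_force=6)
pause(.2); s=read_state(); print(hit,loc(s["eef_pos"]),s["eef_rot"].round(3).tolist(),F(),s["finger_gap"]*92,s["t"])
for n in("top","side"): pickle.dump(capture(n),open(n+"2.pkl","wb"))
from h import *; from fit import box
T,S=[pickle.load(open(n+"2.pkl","rb")) for n in("top","side")]
p=loc(s["eef_pos"]); pd=[D[0],D[1],3.505]; q=s["eef_pos"]
sol=[box([q[0],q[1],3.505],-55,55,-25,25,q[2]-26,q[2]-2),box(pd,-73,87,-37,37,0,10),box(pd,-67,-55,-20,20,10,16)]
import cv2
def crop(c,r,k):
    x,y,w,h=r; o=cv2.resize(c["img"][y:y+h,x:x+w],None,fx=k,fy=k,interpolation=cv2.INTER_CUBIC); o0=o.copy()
    for P,col in zip(sol,((0,200,0),(255,0,0),(0,0,255))):
        u=((proj(c,P)-[x,y]+.5)*k-.5).round().astype(int)
        for i in range(8):
            for j in range(i):
                if bin(i^j).count("1")==1: cv2.line(o,tuple(u[i].tolist()),tuple(u[j].tolist()),col,1)
    return np.hstack([o0,o])
cv2.imwrite("pics/ov2.png",np.vstack([crop(T,(140,140,100,70),4),crop(S,(235,125,80,56),5)]))
E
```

```text
[-11.53878754   2.40530565 129.86656135] [-0.36911449  0.4291758  -2.49784614]
False [-1.21590460e+01  3.55764465e-02  4.62602064e+01] [[0.935, 0.355, 0.0], [0.355, -0.935, 0.0], [0.0, 0.0, -1.0]] [-0.21452045  0.04356432 -3.07636277] 49.762414848269266 8.6417
```

View pics/ov2.png

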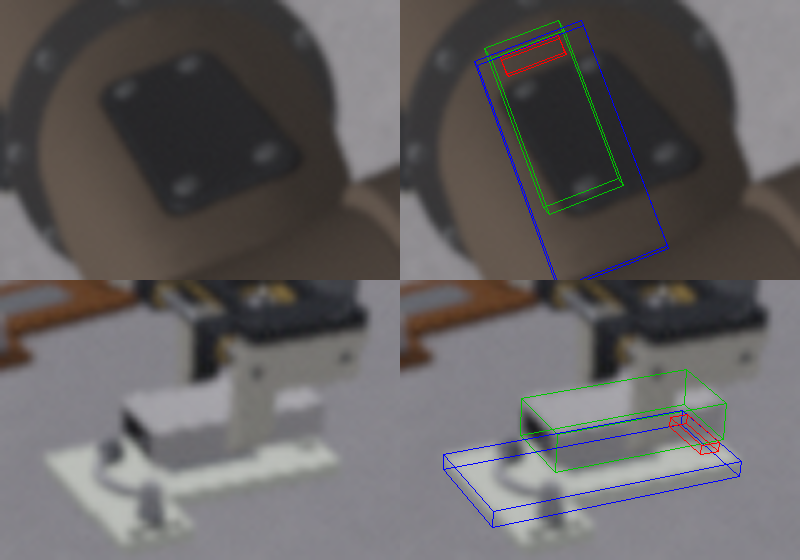

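The side view shows the bank held level above the bed, its dark end just short of the ball near (108,455) in the left panel. It agrees with the model box. Now I'll press by feel.

```bash
cat >> g.py <<'E'
def Fm(n=5):
    a=[]
    for _ in range(n): pause(.03); a.append(F())
    return np.mean(a,0)
E
python3 - <<'E'
from g import *
z=46; f0=Fm(); print("f0",f0.round(2))
hit=move_linear(at(8,0,z),10,max_force=3)
x=loc(read_state()["eef_pos"])[0]; df=Fm()-f0; print(hit,x,df.round(2),read_state()["t"])
if hit:
    while df[0]>-14.8 and x<12:
        step=np.clip((15.6+df[0])/2.3*.7,.25,1.5); x+=step
        move_linear(at(x,0,z),10); df=Fm()-f0; s=read_state(); print(round(x,2),loc(s["eef_pos"]).round(2),df.round(2),round(s["finger_gap"]*92,2))
    print(read_state()["t"])
E
```

```text
f0 [-0.13  0.07 -2.96]
True -2.933004387653509 [-3.65 -0.14  0.5 ] 10.1667
-1.43 [-1.87 -0.14 46.09] [-5.03 -0.63 -0.09] 50.02
0.07 [-1.02 -0.24 46.33] [-6.3  -0.66 -0.15] 49.89
1.57 [-0.16 -0.32 46.58] [-7.75 -0.42 -0.16] 49.99
3.07 [ 0.69 -0.4  46.8 ] [-9.4  -1.33  0.21] 50.02
4.57 [ 1.52 -0.43 47.04] [-10.97  -1.1    0.14] 49.79
5.98 [ 2.29 -0.46 47.3 ] [-12.27  -1.52  -0.28] 50.04
6.99 [ 2.85 -0.49 47.46] [-13.79  -1.19   0.02] 49.81
7.54 [ 3.19 -0.48 47.54] [-13.79  -1.54   0.09] 49.86
8.09 [ 3.5  -0.57 47.62] [-14.32  -1.12  -0.18] 50.24
8.48 [ 3.71 -0.55 47.7 ] [-14.88  -0.96   0.03] 49.64
14.575
```

```bash
python3 - <<'E'
from g import *
z=46; f0=np.array([-.13,.07,-2.96]); x=8.48
for _ in range(3):
    df=Fm(8)-f0
    if df[0]<-15.7: break
    x+=.6; move_linear(at(x,0,z),10)
df=Fm(8)-f0; s=read_state(); print(x,loc(s["eef_pos"]).round(2),df.round(2),s["eef_rot"].round(4).tolist(),s["t"])
from rig import capture
import cv2
from h import *
c=capture("side"); p=s["eef_pos"]
print(proj(c,np.r_[at(0,0,10),at(55,0,20),at(-55,0,16)]).round(1).tolist())
cv2.imwrite("pics/side3.png",cv2.resize(c["img"][125:190,230:320],None,fx=8,fy=8,interpolation=cv2.INTER_CUBIC))
E
```

```text
9.68 [ 4.37 -0.56 47.88] [-15.67  -0.85  -0.15] [[0.9346, 0.3556, 0.0088], [0.3556, -0.9346, 0.0048], [0.01, -0.0014, -0.9999]] 16.1417
[[275.1, 159.8], [258.3, 160.0], [291.6, 154.8]]
```

View pics/side3.png

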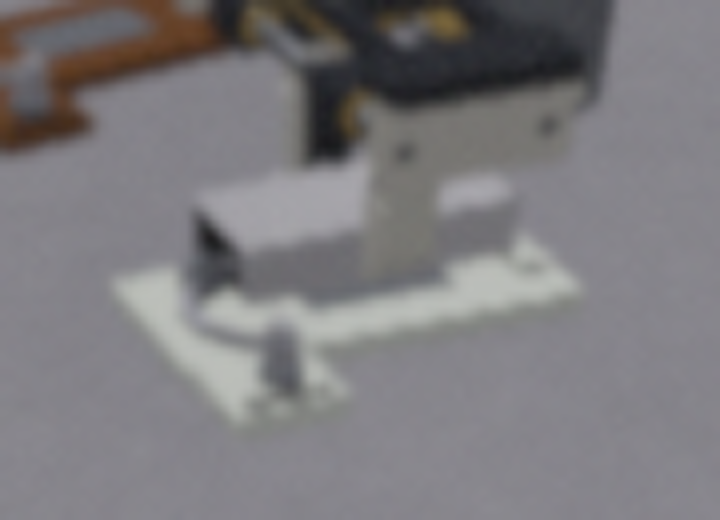

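The end face is bearing on the ball near (205,270), and the far end sits just inside the rib near (530,260). The force is 15.7 N, TCP x is 4.4 and tilt is 0.01 rad. Now I'll lower in steps, watching the force.

```bash
python3 - <<'E'
from g import *
f0=np.array([-.13,.07,-2.96]); x=9.68
for z in (42.5,40,38.5,37,36,35,34,33.5,33):
    hit=move_linear(at(x,0,z),12,max_force=5); df=Fm(5)-f0; s=read_state()
    print(z,hit,loc(s["eef_pos"]).round(2),df.round(2),s["eef_rot"][2,0].round(4),round(s["t"],2))
    if df[2]>2.5 or df[0]<-18: break
E
```

```text
42.5 False [ 4.28 -0.59 44.49] [-15.79  -1.07   0.42] 0.0101 16.8
40 False [ 4.26 -0.54 42.  ] [-15.83  -0.85   0.66] 0.0101 17.32
38.5 False [ 4.28 -0.42 40.47] [-16.17  -0.84   0.23] 0.0101 17.77
37 False [ 4.23 -0.37 39.02] [-15.56  -0.69   1.22] 0.0101 18.21
36 False [ 4.28 -0.41 38.02] [-15.77  -0.43   0.89] 0.0101 18.62
35 False [ 4.25 -0.28 36.99] [-16.29  -0.28   0.54] 0.0101 19.04
34 False [ 4.09 -0.31 36.35] [-15.66  -0.44   4.24] 0.0105 19.46
```

The bank went down past rib height and touched the bed at TCP z 36.4. I'll back off towards the edge while holding it, so it doesn't snap over.

```bash
python3 - <<'E'
from g import *
f0=np.array([-.13,.07,-2.96]); x=9.68; z=34.2
while x>-6:
    x-=1; move_linear(at(x,0,z),12); df=Fm(5)-f0; s=read_state()
    print(round(x,2),round(z,2),loc(s["eef_pos"]).round(2),df.round(2),s["eef_rot"][2,0].round(4),round(s["t"],2))
    if df[0]>-1: break
    if df[2]>10: print("stop"); break
    z+=np.clip((df[2]-2.5)*.12,-.2,.6)
E
```

```text
8.68 34.2 [ 3.61 -0.28 36.33] [-14.33  -0.39   4.03] 0.0094 19.88
7.68 34.38 [ 3.11 -0.27 36.3 ] [-13.59  -0.11   3.16] 0.0084 20.29
6.68 34.46 [ 2.67 -0.2  36.19] [-12.39  -0.13   3.64] 0.0074 20.71
5.68 34.6 [ 2.1  -0.19 36.17] [-11.11  -0.08   3.79] 0.0065 21.12
4.68 34.75 [ 1.51 -0.16 36.15] [-10.03  -0.3    3.37] 0.0057 21.54
3.68 34.86 [ 1.02 -0.1  36.08] [-9.19 -0.56  3.77] 0.0047 21.96
2.68 35.01 [ 0.45 -0.09 36.08] [-7.84 -0.06  3.75] 0.0039 22.38
1.68 35.16 [-0.07 -0.05 36.07] [-6.78 -0.12  3.85] 0.0029 22.79
0.68 35.32 [-3.000e-01 -3.000e-02  3.606e+01] [-5.18 -0.12  8.05] 0.0016 23.21
-0.32 35.92 [-0.32 -0.04 36.05] [-3.16 -0.3   7.12] -0.0004 23.62
-1.32 36.48 [-4.100e-01  2.000e-02  3.609e+01] [ 1.15 -0.8   4.3 ] -0.0022 24.04
```

The bank stalled against the edge at x = -0.3 with the tool force near zero. Now I'll release, retreat and check.

```bash
python3 - <<'E'
from g import *
move_gripper(0.8); pause(.2); s=read_state(); p=loc(s["eef_pos"]); print(p.round(2),F().round(2),s["finger_gap"]*92)
move_linear(at(p[0],p[1],42),30); print(F().round(2))
move_linear(at(p[0],p[1],160),100); print(F().round(2))
movep(np.array([420,-100,260.]),Rt(yd)); pause(.3); print(F().round(2),read_state()["t"])
import pickle
from h import *; from fit import box
T,S=[capture(n) for n in("top","side")]; pickle.dump((T,S),open("end.pkl","wb"))
pd=[D[0],D[1],3.505]
sol=[box(pd,-55,55,-25,25,10,34),box(pd,-73,87,-37,37,0,10)]
def crop(c,r,k):
    x,y,w,h=r; o=cv2.resize(c["img"][y:y+h,x:x+w],None,fx=k,fy=k,interpolation=cv2.INTER_CUBIC); o0=o.copy()
    for P,col in zip(sol,((0,200,0),(255,0,0))):
        u=((proj(c,P)-[x,y]+.5)*k-.5).round().astype(int)
        for i in range(8):
            for j in range(i):
                if bin(i^j).count("1")==1: cv2.line(o,tuple(u[i].tolist()),tuple(u[j].tolist()),col,1)
    return np.hstack([o0,o])
cv2.imwrite("pics/end.png",np.vstack([crop(T,(140,142,100,75),4),crop(S,(235,135,80,56),5)]))
T0=pickle.load(open("top.pkl","rb"))
for n,(u,v) in dict(mouse=(276,122),jar=(271,249),mug=(425,217),lotion=(345,101),tape=(166,262),pen=(103,137)).items():
    print(n,cv2.absdiff(T["img"],T0["img"])[v-15:v+15,u-15:u+15].mean().round(1))
E
```

```text
[-1.320e+00 -2.000e-02  3.649e+01] [-0.21  0.36 -0.3 ] 73.53334182795126
[-0.12  0.4  -0.23]
[-1.12 -0.72 -0.  ]
[-1.05 -1.49 -0.13] 28.1417
mouse 21.9
jar 47.7
mug 24.1
lotion 19.4
tape 19.2
pen 10.8
```

View pics/end.png

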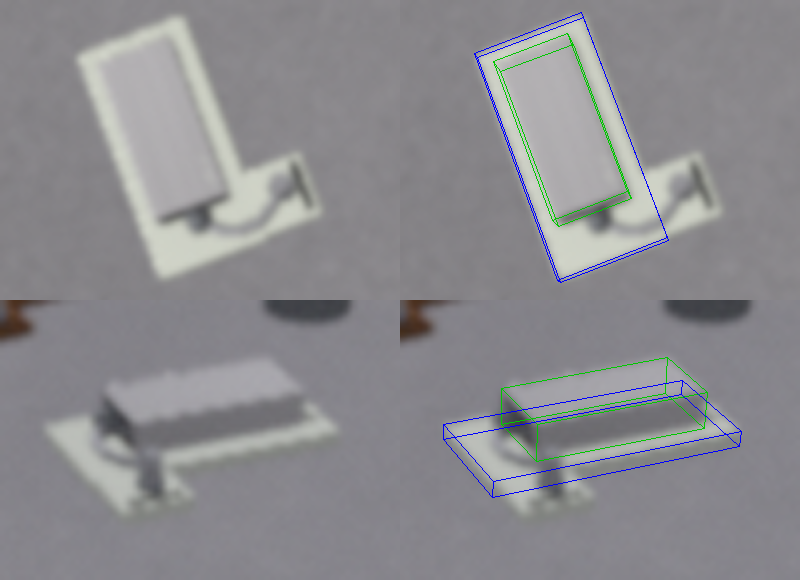

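The bank sits in the seat outline in both views, and the ball at (200,217) bears on its dark end. The bystander differences are muddied by arm occlusion, so I'll check the whole frame once.

```bash
python3 - <<'E'
import pickle,cv2,numpy as np
T,S=pickle.load(open("end.pkl","rb")); S0=pickle.load(open("side.pkl","rb"));T0=pickle.load(open("top.pkl","rb"))
d=lambda a,b:np.clip(128+a["img"].astype(int)-b["img"],0,255).astype(np.uint8)
r=lambda i:cv2.resize(i,(400,300),interpolation=cv2.INTER_AREA)
cv2.imwrite("pics/end2.png",np.vstack([np.hstack([r(T["img"]),r(S["img"])]),np.hstack([r(d(T,T0)),r(d(S,S0))])]))
E
```

```text
(no output)
```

View pics/end2.png

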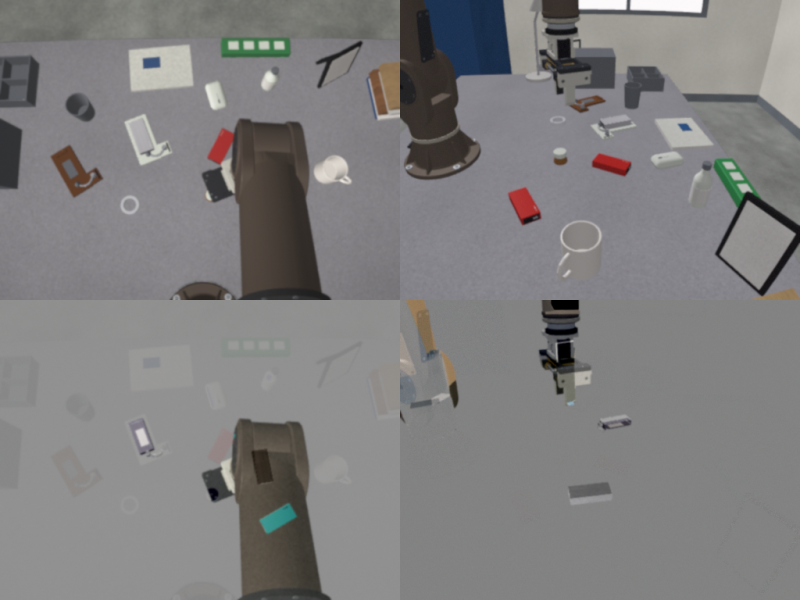

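The side difference image shows changes only at the bank's old place, the dock and the robot, so the bystanders haven't moved. The top differences are just a uniform exposure change. Handing in.

```bash
python3 -c "
from rig import *
print(finish_job(), read_state()['t'])"
```

```text
the job is handed in; nothing more can be done
the job is handed in; nothing more can be done
```

The power bank is in the dock and the job is handed in. `finish_job()` gave no verdict. The robot clock read about 28 s at my last check, against the 67 s limit.

**What I did:** I gripped the bank across its 50 mm width and lifted it. I pressed its end on the sprung arm about 12 mm above the bed, up to roughly 16 N. I then lowered it behind the edge, with the bed felt at the expected height. I backed it onto the edge still in hand, so it could not snap across, then let go and withdrew.

**Last checks:**
- **Position:** the bank stalled against the edge at x ≈ -0.3 mm and y ≈ 0 by the tool position, level to 0.002 rad. Both cameras show it in the seat outline with the arm's ball on its end.
- **Force:** at the seat, the spring was pushing with roughly 6 N just as the edge was felt. Vertical force on the tool rose by at most about 8 N, including the bank's own weight of about 3 N.
- **Bystanders:** the side-camera before/after difference shows nothing moved except the bank and the robot.

**What disagreed or is unchecked:**
- **Bystander check from the top camera:** my patch comparison was no use, because the exposure had changed and the arm hid the jar.
- **Stiffness while pressing:** it felt like about 1.8 N/mm instead of 2.3. I put that down to give in the arm or grip and did not look further.
- **Flushness after release:** this rests on the pictures, which are good to about 2 mm, and on the feel just before letting go.

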